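Zero the specimen slide on its datum pin with the slack taken up

TASK

Zero the specimen slide: by its upright black handle, which has free play in its drive, first draw the slide back until its nose stands at least 40 mm from the block that holds the sprung datum pin, then take up the play while it is still well clear of the pin and push it forward until the nose presses the pin with about 6 N (the pin, whose setting varies, then gives about 3 mm), never with more than 12 N. Let go with the play still taken up forwards (the handle's foot against the front lug), and leave the other things on the bench where they are.

Things in the scene. Friction and masses are not known exactly. Their poses are not given: they have to be found in the camera images.
- stage: the slide's fixed grey bed, screwed to the bench: 380 x 120 x 16 mm plate with two rails along its length. Origin: centre of its underside, on the bench. Its x axis is the slide direction and points towards the datum pin (forwards); z up.
- datum: dark steel block, 40 (along x) x 50 x 48 mm, fixed on the bed's front end, top 64 mm above the bench; holds the sprung datum pin, a 14 mm round-nosed steel pin pointing back (-x), axis 52 mm above the bench. Origin: centre of the block's underside, on the bed. Axes as the bed's.
- block_face (a point): centre of the block's rear face (the face the pin comes out of), 52 mm above the bench. Axes as the bed's: x forwards. The pin is screw-set in a brass sleeve: its unpressed tip stands anywhere from 10 to 22 mm out from this face, differently each time, and is not measured: find it by feel. It is a spring of 2 N per mm from the first touch, 12 mm travel.
- carriage: the sliding aluminium plate, 190 x 104 x 10 mm, top face 40 mm above the bench, with a steel nose at its front end, two lugs 40 mm wide (tops 58 mm above the bench) with the handle's foot between them, and a round black specimen holder behind, all below 70 mm. Origin: underside of the plate, midway between the lugs, 30 mm above the bench. Axes as the bed's.
- nose (a point): centre of the front face of the carriage's nose, 52 mm above the bench; it meets the pin's tip. Starts 19 to 26 mm from the block's face, clear of the pin or pressing it up to 2.5 mm in; can be drawn back to 70 mm. The carriage slides with a steady drag of about 11 N, which holds it where it is left, also against the pin's push.
- grip (a point): middle of the upright handle at the height to grip, 95 mm above the bench: a black post 14 mm thick along the slide direction and 26 mm across, from 57 to 115 mm above the bench, on a steel foot 24 mm long between the two lugs. Grip it from above with the fingers closing along the slide direction.
- handle (a joint): the handle's place in its free play relative to the carriage, in m along the bed's x: -0.007 foot against the rear lug (pulls the carriage back), +0.007 foot against the front lug (pushes it forward). In between the handle moves with under 2 N and the carriage stays put.
- seed_jar: bystander, loose: amber jar, 52 mm across, 75 mm high. Origin: centre of its underside.
- seed_box: bystander, loose: clear compartment box, 120 x 70 x 28 mm. Origin: centre of its underside.
- forceps: bystander, loose: forceps, 110 mm long, lying flat. Origin: centre of its underside.
- lens: bystander, loose: hand lens, 56 mm round with a wooden handle, 8 mm thick, lying flat. Origin: underside, below the centre of the glass.
- packet_box: bystander, loose: small cardboard box, 90 x 60 x 45 mm. Origin: centre of its underside.
- brass_weight: bystander, loose: brass weight, 34 mm across, 46 mm high, with a small knob. Origin: centre of its underside.
- seed_dish: bystander, loose: white dish, 80 mm across, 22 mm high. Origin: centre of its underside.

How it is judged (in metres and radians):
On the way, in this order (a step that is already met when the one before it is completed fails the run):
1. the carriage is drawn back by its handle (foot at the rear of its play) until the nose is at least 40 mm from the block (x of nose in the frame of block_face below -0.039 m and value of joint handle below -0.004 m), for 0.1 s.
2. the play is taken up forwards while the nose is still at least 28 mm from the block (x of nose in the frame of block_face below -0.028 m and value of joint handle above 0.004 m), for 0.1 s.
At the end, for the whole second after the job is handed in: The nose rests on the datum pin with 3 to 9 N (about 1.5 to 4.5 mm of pin travel), the carriage is still, and the handle's foot is at the front of its play, within 4 mm of the front lug (contact force between carriage and datum between 3 and 9 N and value of joint handle above 0.003 m and linear speed of carriage below 0.003 m/s); the robot touches nothing.
It fails at once if the pin is pressed with more than 12 N (contact force between carriage and datum above 12 N).
It fails at once if a bystander is moved more than 25 mm (distance of any of seed_jar, seed_box, forceps, lens, packet_box, brass_weight, seed_dish from where it was at the start of the episode above 0.025 m).
It also fails if it takes over 61 s, if anything falls off the work surface, if the arm or the gripper's body presses on something with over 40 N, if the wrist force passes 120 N, or if a joint passes its speed limit or range.

ROBOT

A 7-joint arm with a two-finger parallel gripper is mounted at the origin on the work surface. World frame = base frame: x ahead of the robot, y to its left, z up, the work surface at z = 0. Lengths are in mm, angles in rad, forces in N, time in s.
With the tool pointing down it reaches from about 400 to 875 mm from the base axis. Payload 4.4 kg.
Tool frame: the origin (TCP) lies midway between the tips of the shut fingers; the grasp point (between the pads) lies ctrl.grip_depth behind it (ctrl.grip_depth is the distance from the TCP to the grasp point, in mm); z points along the fingers, y is the line along which they close (so a half turn about z gives the same grasp; the last joint's range is limited). The gripper opens to 85 mm and grips with 20 to 120 N. Pads are 22 mm wide; open, the fingers measure 114 mm over their backs; the gripper's body (76 mm by 85 mm) begins 54 mm behind the grasp point. The pads swing forward as they close: fully open they stand 13 mm farther back than shut.
Start: joints at [-1.202, 0.628, 0.038, 1.517, -0.027, 0.996, -0.02], TCP at [273.778, 589.545, 231.313] pointing down, gripper open.
Joint ranges: [-3.06, 3.06], [-0.37, 2.12], [-1.25, 1.32], [0.18, 2.47], [-1.1, 4.24], [0.23, 1.98], [-2.94, 2.94]. Speed limits (rad/s): [2.57, 2.57, 3.14, 3.14, 3.14, 3.14, 3.14].

INTERFACE

Orientations are given as [roll, pitch, yaw] about the fixed x, y, z axes, in that order (R = Rz(yaw) Ry(pitch) Rx(roll)).
In Python, from cell import ctrl gives the robot as it stands.
- The arm moves only by the tool carry_out, never from a script. Its argument "deltas" is one flat list of numbers, 7 for each row, row after row: the turn, a rotation vector about the tool's x, y, z in degrees, then the shift along the tool's x, y, z in m, then the closure, from -1 (fully open) to 1 (shut). In form: [wx, wy, wz, dx, dy, dz, claw, wx, wy, wz, dx, dy, dz, claw, ...]. A call has 1 to 12 rows; each row shifts and turns the commanded pose from where the row before left it, along the tool's axes as they then stand; what a row does not reach is not made up. A row lasts 1/8 s, in which the tool goes at most 62.5 mm and 10.7 degrees, less where a joint would pass 70% of its speed; a pose out of reach is approached as far as the arm can. A call with a gripper value outside its range is refused whole. The fingers move at their own pace and stop on an object; the grip force is fixed at half the most. Time passes only in rows, so rows that do not move let the fingers close. It gives the time, the measured TCP pose, the force, the opening and the grip force at its end, in the units of the state.
- ctrl.read_state(): the state, without advancing time (a new reading comes with each control period).
- ctrl.get_image(name): name is "scene" or "top" or "wrist"; returns the picture (384x512x3 uint8, red, green, blue); there is no depth.
- ctrl.calibration(name): a dict with "mtx" (3x3 intrinsics, pixels), "distortion" ([k1, k2, p1, p2, k3] as OpenCV has them; the pictures are not rectified), "R" (3x3) and "t" (3): a world point X has camera coordinates R X + t. Camera axes: x right, y down, z forward; pixel columns grow to the right and rows downward; lengths in mm; the calibration is good to about 2 mm. A picture is of the moment at which its call begins: read the wrist's pose just before it. calibration takes no time and is no camera call; for the wrist camera it gives the pose at the moment of the call.
- ctrl.finish_job(): hands the job in; it is judged then, once.
The state is a dict: "clock": time; "qpos": joint angles; "qd": joint speeds; "tau": joint torques, N m; "eef_pos": TCP position; "tool_rot": TCP orientation; "force": force on the tool from outside, world axes, zero at the start; "torque": the same for the moment, N m; "width": finger opening in mm; "gripper_force": force on a finger pad.
Only numpy, scipy, OpenCV 4.12 (cv2) and the standard library are available. Lean on these libraries where they do the work, as an engineer would, in place of code of your own. Each camera call takes 0.05 s, during which the arm holds its last target. There are 200 camera calls.

## Working session

There is one attempt and no reset: what is moved stays moved. The work goes in short steps, Python scripts to look and compute and a tool call to move; the robot and the scene stay as the last step left them, time stands still between calls to the robot, and variables do not carry over. Pictures are saved under pics/ and viewed, at most 10 in all, crops included, and the job is handed in when it is done.

Besides the shell and the picture viewer there is one more tool, called after "Request:" by a JSON object that holds its "api" and its "payload". carry_out: Moves the arm, as the interface text tells. Its arguments: {"type":"object","properties":{"deltas":{"type":"array"}},"required":["deltas"]}

```bash
mkdir -p pics
python3 - <<'E'
from cell import ctrl
import cv2
for n in ("top","scene"):
    im=ctrl.get_image(n); cv2.imwrite(f"pics/{n}0.png",im[:,:,::-1])
    c=ctrl.calibration(n); print(n,{k:__import__('numpy').round(v,3).tolist() for k,v in c.items()})
print(ctrl.read_state(),ctrl.grip_depth)
E
```

```text
top {'mtx': [[475.541, 0.0, 250.681], [0.0, 475.541, 192.55], [0.0, 0.0, 1.0]], 'distortion': [-0.018, 0.0, 0.0, 0.0, 0.0], 'R': [[0.005, -1.0, -0.006], [-0.993, -0.004, -0.116], [0.116, 0.007, -0.993]], 't': [-29.442, 559.847, 1293.992]}
scene {'mtx': [[408.414, 0.0, 259.899], [0.0, 408.414, 183.379], [0.0, 0.0, 1.0]], 'distortion': [-0.109, 0.0, 0.0, 0.0, 0.0], 'R': [[0.703, 0.711, 0.004], [0.588, -0.577, -0.567], [-0.4, 0.401, -0.824]], 't': [-351.672, -288.355, 1449.298]}
{'clock': 0.1, 'qpos': array([-1.20180979,  0.62923242,  0.03845006,  1.51826954, -0.02699482,
        0.99628043, -0.02001078]), 'qd': array([-0.00077631, -0.00144971,  0.00025731, -0.00334381,  0.00098911,
       -0.00177978,  0.00076208]), 'tau': array([ 2.54991464e-03, -5.64530790e+01,  1.23038068e+00, -1.93973655e+01,
        1.12773146e-02,  5.38118664e-03,  3.14577868e-06]), 'eef_pos': array([273.53464102, 589.03428931, 230.49438493]), 'tool_rot': array([-3.13992114e+00,  2.30220988e-05,  2.70679384e+00]), 'force': array([-0.23528372, -0.50725429,  0.17769134]), 'torque': array([-0.01957748,  0.04433707,  0.00205702]), 'gripper_force': 0.0, 'width': 85.27637227260509} 18.700000000000003
```

View pics/top0.png

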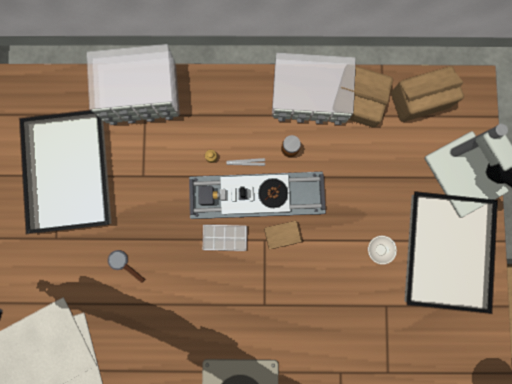

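View pics/scene0.png

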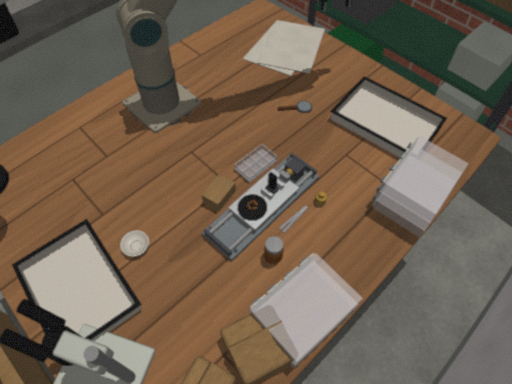

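The top view shows the stage at (190–325, 173–217), with the datum on the left, so forwards is about +y. The handle is near (243,193). I'll zoom in.

Run:
```python
import cv2
a=cv2.imread("pics/top0.png")[140:260,180:340]
cv2.imwrite("pics/topz.png",cv2.resize(a,None,fx=5,fy=5,interpolation=cv2.INTER_CUBIC))
```

```text
(no output)
```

View pics/topz.png

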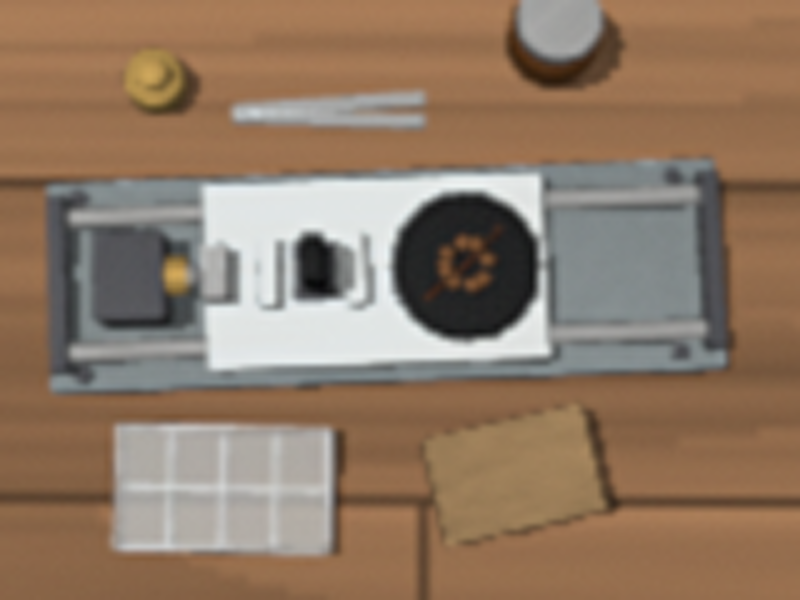

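The zoom shows these features:
- Bed corners: (48,185), (715,160), (728,368), (52,392).
- Carriage corners: (203,185), (543,172), (550,355), (208,370).
- Lugs: near x 270 and 363.
- Black handle: (297–338, 233–298).

```bash
cat > h.py <<'E'
import numpy as np, cv2
from cell import ctrl
def ray(n,px,z,c=None):
    c=c or ctrl.calibration(n); K,d,R,t=[np.array(c[k],float) for k in("mtx","distortion","R","t")]
    p=cv2.undistortPoints(np.array(px,float).reshape(-1,1,2),K,d)[:,0]
    D=np.c_[p,np.ones(len(p))]@R; C=-R.T@t.ravel()
    return C+D*((np.asarray(z)-C[2])/D[:,2])[:,None]
def proj(n,X,c=None):
    c=c or ctrl.calibration(n); K,d,R,t=[np.array(c[k],float) for k in("mtx","distortion","R","t")]
    return cv2.projectPoints(np.array(X,float).reshape(-1,1,3),cv2.Rodrigues(R)[0],t,K,d)[0][:,0]
E
python3 - <<'E'
from h import *
z=lambda l:(np.array(l)+.5)/5-.5+[180,140]
B=ray("top",z([(48,185),(715,160),(728,368),(52,392)]),[16.]*4)
P=ray("top",z([(203,185),(543,172),(550,355),(208,370)]),[40.]*4)
print(B.round(1),P.round(1),B.mean(0),P.mean(0))
for Q in(B,P):
    f=(Q[0]+Q[3]-Q[1]-Q[2])/2; print(np.linalg.norm(f),np.linalg.norm(Q[0]-Q[3]),np.degrees(np.arctan2(f[1],f[0])))
print(ray("top",z([(165,275),(205,272)]),[64,58.]), "lugs",ray("top",z([(272,272),(363,270)]),[58,58.]))
print("handle top guess",ray("top",z([(314,250),(300,235),(325,235)]),[115.]*3))
print(-np.array(ctrl.calibration("top")["R"]).T@ctrl.calibration("top")["t"])
E
```

```text
[[ 606.8  147.9   16. ]
 [ 622.6 -230.7   16. ]
 [ 504.3 -236.5   16. ]
 [ 489.2  143.3   16. ]] [[ 603.5   58.1   40. ]
 [ 611.5 -131.3   40. ]
 [ 509.4 -134.7   40. ]
 [ 500.3   54.1   40. ]] [555.72717869 -43.98684397  16.        ] [556.16184052 -38.46141333  40.        ]
379.4636563267855 117.66075461435722 92.33441520654668
189.27603673079642 103.30809014654469 92.5953545054261
[[550.25510319  76.46673196  64.        ]
 [552.66824423  55.11258663  58.        ]] lugs [[552.81611359  18.44201202  58.        ]
 [554.11758647 -31.33276225  58.        ]]
handle top guess [[558.01863579  -5.84863317 115.        ]
 [565.90575831   1.53930508 115.        ]
 [565.95708267 -11.55724601 115.        ]]
[ 406.05361054  -36.05399556 1350.01114364]
```

Request:
{"api": "carry_out", "payload": {"deltas": [0,0,-9.1,0,0,0,-1,0,0,-9.1,0,0,0,-1,0,0,-9.1,0,0,0,-1,0,0,0,-0.023,-0.055,0,-1,0,0,0,-0.023,-0.055,0,-1,0,0,0,-0.023,-0.055,0,-1,0,0,0,-0.023,-0.055,0,-1,0,0,0,-0.023,-0.055,0,-1,0,0,0,-0.023,-0.055,0,-1,0,0,0,-0.023,-0.055,0,-1,0,0,0,-0.023,-0.055,0,-1,0,0,0,-0.023,-0.055,0,-1]}}

```text
clock: 1.6
eef_pos: [501.7, 101.8, 231.2]
tool_rot: [3.141, -0.0, -3.1]
force: [0.8, 0.8, 0.3]
width: 85.4
gripper_force: 0.0
```

Request:
{"api": "carry_out", "payload": {"deltas": [0,0,0,-0.024,-0.055,0,-1,0,0,0,-0.024,-0.055,0,-1,0,0,0,0,0,0,-1,0,0,0,0,0,0,-1]}}

```text
clock: 2.1
eef_pos: [553.2, -3.8, 230.8]
tool_rot: [3.141, -0.001, -3.1]
force: [-0.1, 0.3, -0.1]
width: 85.1
gripper_force: 0.0
```

Run:
```python
from h import *
s=ctrl.read_state(); print({k:np.round(s[k],3) for k in("clock","eef_pos","tool_rot","force")})
im=ctrl.get_image("wrist"); c=ctrl.calibration("wrist"); cv2.imwrite("pics/w1.png",im[:,:,::-1])
import pickle; pickle.dump(c,open("w1.pkl","wb"))
f=np.array([-.042,.999,0])
print(proj("wrist",[(556,-6,115),(556,-6,95),(552.8,18.4,58),(550.2,76.5,64)],c).round())
```

```text
{'clock': np.float64(2.1), 'eef_pos': array([553.162,  -3.753, 230.818]), 'tool_rot': array([ 3.141e+00, -1.000e-03, -3.100e+00]), 'force': array([-0.094,  0.27 , -0.118])}
[[257. 189.]
 [257. 184.]
 [279. 175.]
 [330. 176.]]
```

View pics/w1.png

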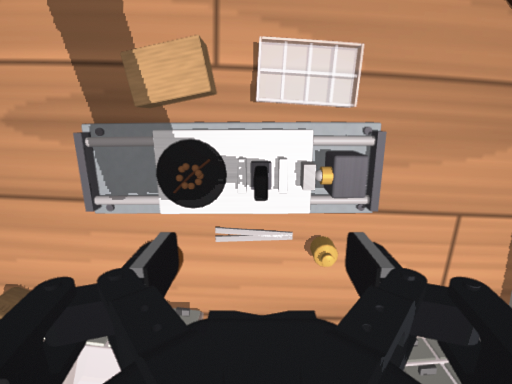

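The wrist view shows the handle top near (261,182), the nose front at about (317,176) and the block's rear face at about (331,175). The bed is nearly aligned with the image rows.

Run:
```python
from h import *
import pickle; c=pickle.load(open("w1.pkl","rb"))
print(ray("w",[(261,182),(254,182),(268,182),(316,177),(328,177),(283,176),(239,176)],np.array([115,115,115,60,64,58,58.]),c).round(1))
print(ray("w",[(76,132),(88,213),(383,124),(379,214)],np.array([16.]*4),c).round(1))
a=cv2.imread("pics/w1.png")[130:220,225:375]
cv2.imwrite("pics/w1z.png",cv2.resize(a,None,fx=5,fy=5,interpolation=cv2.INTER_CUBIC))
```

```text
[[548.8  -2.1 115. ]
 [549.1  -8.8 115. ]
 [548.6   4.5 115. ]
 [553.   61.1  60. ]
 [551.6  73.9  64. ]
 [553.9  23.3  58. ]
 [556.2 -27.3  58. ]]
[[ 516.5 -240.2   16. ]
 [ 625.8 -236.9   16. ]
 [ 490.5  148.5   16. ]
 [ 609.5  161.3   16. ]]
```

View pics/w1z.png

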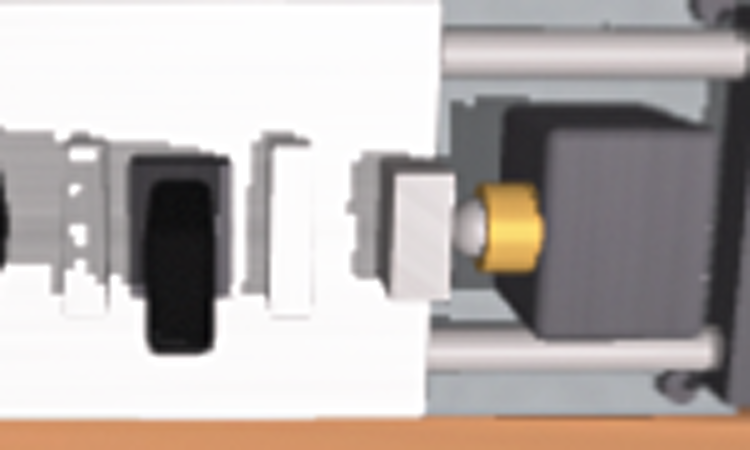

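Request:
{"api": "carry_out", "payload": {"deltas": [0,0,0,-0.001,0.002,0.05,-1,0,0,0,0,0,0.05,-1,0,0,0,0,0,0.04,-1,0,0,0,0,0,0.0145,-1,0,0,0,0,0,0,-1,0,0,0,0,0,0,1,0,0,0,0,0,0,1,0,0,0,0,0,0,1,0,0,0,0,0,0,1,0,0,0,0,0,0,1,0,0,0,0,0,0,1]}}

```text
clock: 3.52
eef_pos: [555.0, -2.4, 77.4]
tool_rot: [-3.141, 0.001, -3.1]
force: [-0.1, -0.5, 5.5]
width: 13.5
gripper_force: 59.5
```

Request:
{"api": "carry_out", "payload": {"deltas": [0,0,0,0,-0.003,0,1,0,0,0,0,-0.003,0,1,0,0,0,0,-0.003,0,1,0,0,0,0,-0.003,0,1,0,0,0,0,-0.003,0,1,0,0,0,0,0,0,1]}}

```text
clock: 4.28
eef_pos: [555.4, -12.4, 77.4]
tool_rot: [3.136, 0.001, -3.097]
force: [-1.6, 8.8, 6.6]
width: 13.6
gripper_force: 59.7
```

Request:
{"api": "carry_out", "payload": {"deltas": [0,0,0,0,-0.004,0,1,0,0,0,0,-0.004,0,1,0,0,0,0,-0.004,0,1,0,0,0,0,-0.004,0,1,0,0,0,0,-0.004,0,1,0,0,0,0,-0.004,0,1,0,0,0,0,0,0,1,0,0,0,0,0,0,1]}}

```text
clock: 5.28
eef_pos: [556.5, -36.6, 77.4]
tool_rot: [3.137, 0.0, -3.097]
force: [-2.7, 9.4, 6.3]
width: 12.9
gripper_force: 59.8
```

Run:
```python
from h import *
s=ctrl.read_state(); print({k:np.round(s[k],3) for k in("clock","eef_pos","tool_rot","force","width")})
im=ctrl.get_image("wrist"); t=ctrl.get_image("top"); c=ctrl.calibration("wrist"); cv2.imwrite("pics/w2.png",im[:,:,::-1])
import pickle; pickle.dump(c,open("w2.pkl","wb"))
a=cv2.resize(t[165:225,180:340,::-1],None,fx=5,fy=5,interpolation=cv2.INTER_CUBIC); b=cv2.resize(im[130:220,150:400,::-1],(800,288))
cv2.imwrite("pics/c2.png",np.vstack([a,b]))
```

```text
{'clock': np.float64(5.275), 'eef_pos': array([556.453, -36.567,  77.372]), 'tool_rot': array([ 3.137,  0.   , -3.097]), 'force': array([-2.717,  9.388,  6.329]), 'width': np.float64(12.94)}
```

View pics/c2.png

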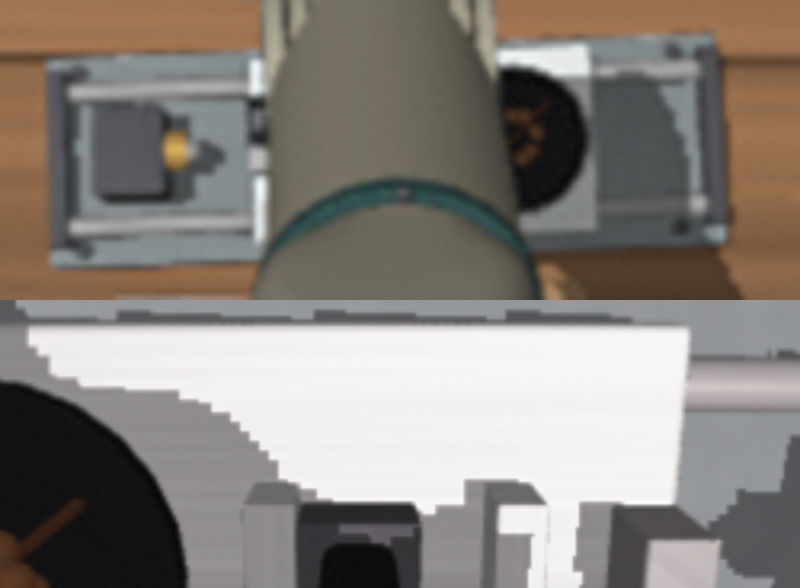

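In the wrist crop the foot is against the rear lug. The carriage moved back about 27 mm, so the nose is about 46 mm from the block. Next I'll take up the play forwards.

Request:
{"api": "carry_out", "payload": {"deltas": [0,0,0,0,0.004,0,1,0,0,0,0,0.004,0,1,0,0,0,0,0.004,0,1,0,0,0,0,0.004,0,1,0,0,0,0,0.004,0,1,0,0,0,0,0,0,1,0,0,0,0,0,0,1,0,0,0,0,0,0,1]}}

```text
clock: 6.38
eef_pos: [555.8, -22.3, 77.4]
tool_rot: [-3.14, 0.001, -3.1]
force: [-1.2, -2.7, 5.9]
width: 13.3
gripper_force: 59.9
```

Request:
{"api": "carry_out", "payload": {"deltas": [0,0,0,0,0.001,0,1,0,0,0,0,0.001,0,1,0,0,0,0,0.001,0,1,0,0,0,0,0.001,0,1,0,0,0,0,0.001,0,1,0,0,0,0,0,0,1,0,0,0,0,0,0,1]}}

```text
clock: 7.25
eef_pos: [555.8, -21.5, 77.4]
tool_rot: [-3.136, 0.001, -3.103]
force: [0.1, -10.7, 4.6]
width: 13.1
gripper_force: 59.7
```

Request:
{"api": "carry_out", "payload": {"deltas": [0,0,0,0,0.002,0,1,0,0,0,0,0.002,0,1,0,0,0,0,0.002,0,1,0,0,0,0,0.002,0,1,0,0,0,0,0.002,0,1,0,0,0,0,0,0,1,0,0,0,0,0,0,1]}}

```text
clock: 8.12
eef_pos: [555.3, -11.4, 77.4]
tool_rot: [-3.136, 0.001, -3.103]
force: [0.3, -10.1, 5.1]
width: 13.3
gripper_force: 59.8
```

Request:
{"api": "carry_out", "payload": {"deltas": [0,0,0,0,0.002,0,1,0,0,0,0,0.002,0,1,0,0,0,0,0.001,0,1,0,0,0,0,0.001,0,1,0,0,0,0,0,0,1,0,0,0,0,0,0,1]}}

```text
clock: 8.88
eef_pos: [555.1, -5.6, 77.4]
tool_rot: [-3.136, 0.001, -3.103]
force: [0.4, -9.9, 5.3]
width: 13.3
gripper_force: 59.8
```

Request:
{"api": "carry_out", "payload": {"deltas": [0,0,0,0,0.001,0,1,0,0,0,0,0.001,0,1,0,0,0,0,0.001,0,1,0,0,0,0,0.001,0,1,0,0,0,0,0,0,1,0,0,0,0,0,0,1]}}

```text
clock: 9.62
eef_pos: [554.9, -1.6, 77.4]
tool_rot: [-3.136, 0.001, -3.103]
force: [-0.3, -11.5, 5.3]
width: 13.2
gripper_force: 59.8
```

Request:
{"api": "carry_out", "payload": {"deltas": [0,0,0,0,0.001,0,1,0,0,0,0,0.001,0,1,0,0,0,0,0,0,1,0,0,0,0,0,0,1]}}

```text
clock: 10.12
eef_pos: [554.8, 0.4, 77.4]
tool_rot: [-3.136, 0.001, -3.103]
force: [-0.1, -10.7, 5.7]
width: 13.4
gripper_force: 59.8
```

Request:
{"api": "carry_out", "payload": {"deltas": [0,0,0,0,0.001,0,1,0,0,0,0,0.001,0,1,0,0,0,0,0,0,1,0,0,0,0,0,0,1]}}

```text
clock: 10.62
eef_pos: [554.7, 2.4, 77.4]
tool_rot: [-3.136, 0.001, -3.103]
force: [-0.1, -10.3, 4.7]
width: 12.8
gripper_force: 59.8
```

Request:
{"api": "carry_out", "payload": {"deltas": [0,0,0,0,0.001,0,1,0,0,0,0,0.001,0,1,0,0,0,0,0,0,1,0,0,0,0,0,0,1]}}

```text
clock: 11.12
eef_pos: [554.6, 4.4, 77.4]
tool_rot: [-3.136, 0.001, -3.103]
force: [0.1, -10.7, 5.5]
width: 13.4
gripper_force: 59.8
```

Request:
{"api": "carry_out", "payload": {"deltas": [0,0,0,0,0.001,0,1,0,0,0,0,0.001,0,1,0,0,0,0,0,0,1,0,0,0,0,0,0,1]}}

```text
clock: 11.62
eef_pos: [554.6, 5.7, 77.4]
tool_rot: [-3.135, 0.001, -3.103]
force: [0.2, -11.9, 5.0]
width: 12.9
gripper_force: 59.8
```

Request:
{"api": "carry_out", "payload": {"deltas": [0,0,0,0,0.001,0,1,0,0,0,0,0,0,1,0,0,0,0,0,0,1]}}

```text
clock: 12.0
eef_pos: [554.6, 6.2, 77.4]
tool_rot: [-3.135, 0.001, -3.104]
force: [-0.2, -12.8, 5.0]
width: 13.5
gripper_force: 59.9
```

Request:
{"api": "carry_out", "payload": {"deltas": [0,0,0,0,0.001,0,1,0,0,0,0,0,0,1,0,0,0,0,0,0,1]}}

```text
clock: 12.38
eef_pos: [554.5, 6.8, 77.4]
tool_rot: [-3.134, 0.001, -3.104]
force: [0.5, -13.8, 5.4]
width: 13.4
gripper_force: 59.9
```

Request:
{"api": "carry_out", "payload": {"deltas": [0,0,0,0,0.001,0,1,0,0,0,0,0,0,1,0,0,0,0,0.001,0,1,0,0,0,0,0,0,1,0,0,0,0,0,0,1,0,0,0,0,0,0,1]}}

```text
clock: 13.12
eef_pos: [554.5, 7.8, 77.4]
tool_rot: [-3.133, 0.001, -3.105]
force: [-0.2, -16.0, 4.7]
width: 13.5
gripper_force: 59.9
```

Run:
```python
from h import *
s=ctrl.read_state(); print({k:np.round(s[k],3) for k in("clock","eef_pos","tool_rot","force","width")})
F=[]
for i in range(8): ctrl.get_image("wrist"); F.append(ctrl.read_state()["force"])
print(np.mean(F,0),np.std(F,0),ctrl.read_state()["eef_pos"])
```

```text
{'clock': np.float64(13.125), 'eef_pos': array([554.533,   7.819,  77.401]), 'tool_rot': array([-3.133e+00,  1.000e-03, -3.105e+00]), 'force': array([ -0.155, -16.048,   4.72 ]), 'width': np.float64(13.484)}
[  0.28745299 -15.80040153   5.11242742] [0.26187114 0.57435302 0.54922549] [554.48538252   7.83981881  77.40245943]
```

Request:
{"api": "carry_out", "payload": {"deltas": [0,0,0,0,0.0005,0,1,0,0,0,0,0,0,1,0,0,0,0,0,0,1,0,0,0,0,-0.001,0,1,0,0,0,0,-0.001,0,1,0,0,0,0,-0.001,0,1,0,0,0,0,-0.001,0,1,0,0,0,0,-0.001,0,1,0,0,0,0,0,0,1,0,0,0,0,0,0,1]}}

```text
clock: 14.78
eef_pos: [554.5, 7.8, 77.4]
tool_rot: [-3.138, 0.001, -3.102]
force: [-0.7, -6.6, 5.4]
width: 13.7
gripper_force: 60.1
```

Request:
{"api": "carry_out", "payload": {"deltas": [0,0,0,0,-0.001,0,1,0,0,0,0,-0.001,0,1,0,0,0,0,0,0,1,0,0,0,0,0,0,1]}}

```text
clock: 15.28
eef_pos: [554.6, 7.7, 77.4]
tool_rot: [-3.14, 0.001, -3.101]
force: [-1.0, -3.1, 6.3]
width: 13.2
gripper_force: 60.1
```

Request:
{"api": "carry_out", "payload": {"deltas": [0,0,0,0,-0.0005,0,1,0,0,0,0,0,0,1,0,0,0,0,0,0,0.5,0,0,0,0,0,0,0,0,0,0,0,0,0,-1,0,0,0,0,0,0,-1,0,0,0,0,0,0,-1,0,0,0,0,0,0,-1]}}

```text
clock: 16.27
eef_pos: [554.2, 8.7, 76.8]
tool_rot: [3.142, -0.0, -3.1]
force: [0.2, -0.7, 0.8]
width: 85.1
gripper_force: 0.0
```

Request:
{"api": "carry_out", "payload": {"deltas": [0,0,0,0,0,0,-1,0,0,0,0,0,-0.02,-1,0,0,0,0,0,-0.04,-1,0,0,0,0,0,-0.04,-1,0,0,0,0,0,-0.05,-1,0,0,0,0,0,0,-1,0,0,0,0,0,0,-1]}}

```text
clock: 17.15
eef_pos: [553.7, 8.7, 226.5]
tool_rot: [3.142, -0.001, -3.1]
force: [0.5, -1.1, 0.7]
width: 85.3
gripper_force: 0.0
```

Run:
```python
from h import *
im=ctrl.get_image("wrist"); cv2.imwrite("pics/w3.png",im[:,:,::-1])
a=cv2.resize(im[130:220,225:375,::-1],None,fx=5,fy=5,interpolation=cv2.INTER_CUBIC)
cv2.imwrite("pics/w3z.png",a); s=ctrl.read_state(); print(s["clock"],s["eef_pos"],s["force"])
```

```text
17.2 [553.31721861   8.67623646 225.85226704] [-0.31600598  0.00802985 -0.31550129]
```

View pics/w3z.png

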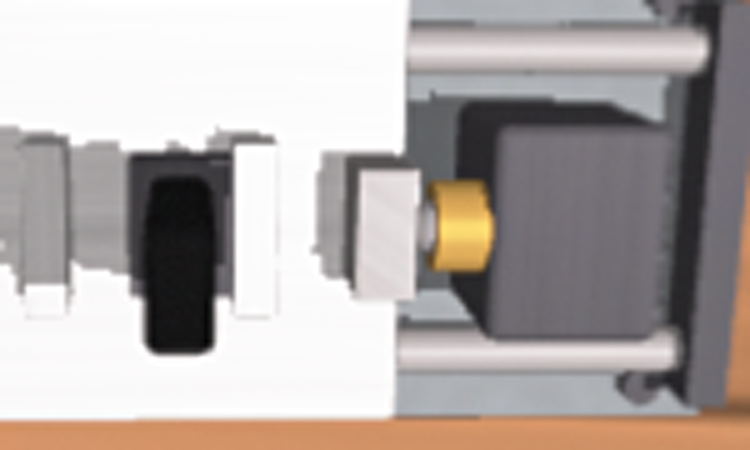

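The foot (edge at x≈232) touches the front lug and the nose (x≈418) rests on the pin, so I'm handing the job in.

```bash
python3 -c "
from cell import ctrl
print(ctrl.finish_job())"
```

```text
the job is handed in; nothing more can be done
None
```

I handed the job in at about 17 s. The slide was drawn back to about 46 mm, the play was taken up forwards there, and the nose was pushed onto the pin to an estimated 5.5–6 N. The handle was then released with its foot against the front lug; no verdict was returned.

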